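# Load the pinned spice rack

### The arm

A 6-joint arm with a two-finger parallel gripper is mounted at the origin on the work surface. World frame = base frame: x ahead of the robot, y to its left, z up, the work surface at z = 0. Lengths are in m, angles in rad, forces in N, time in s.
With the tool pointing down it reaches from about 0.275 to 0.875 m from the base axis. Payload 12.5 kg.
Tool frame: the origin (TCP) lies on the front face of the gripper's body, between the roots of the fingers; the fingertips stand 73 mm ahead of it and the grasp point (between the pads) lies 54 mm ahead of it; y points along the fingers, z is the direction in which the jaws open and shut, and the axes are right-handed (so a half turn about y gives the same grasp; the last joint's range is limited). The gripper opens to 85 mm and grips with 20 to 120 N. Pads are 22 mm wide; open, the fingers measure 114 mm over their backs; the gripper's body (76 mm by 85 mm) begins 54 mm behind the grasp point. The pads swing forward as they close: fully open they stand 13 mm farther back than shut.
Start: joints at [-0.085, 0.351, 1.652, -0, 1.139, -0.085], TCP at [0.55, 0, 0.304] pointing down, gripper open.
Joint ranges: [-2.75, 2.75], [-0.79, 2.1], [0.01, 2.65], [-1.57, 4.71], [0.07, 3.14], [-2.87, 2.87]. Speed limits (rad/s): [2.22, 2.22, 2.79, 3.14, 3.14, 3.14].

### API

Orientations are given as [roll, pitch, yaw] about the fixed x, y, z axes, in that order (R = Rz(yaw) Ry(pitch) Rx(roll)).
In Python, from workcell import sense, snapshot, calibration, ctrl, find_in, pinpoint gives the robot as it stands.
- The arm moves only by the shell command python3 -m crank 'ROWS' [FORCE]. ROWS is JSON, a list of rows, each a list of 3 entries, a list of its own where there are three numbers: the turn, a rotation vector about the world's x, y, z in rad, then the shift along the world's x, y, z in m, then the closure, from -1 (fully open) to 1 (shut), so that 0 is half open. In form: [[[rx, ry, rz], [dx, dy, dz], grip], ...]. A call has 1 to 12 rows; each row is the pose to reach, as a shift and turn from the pose measured when the call began; what a row does not reach only later rows make up. A row lasts 1/10 s, in which the tool goes at most 50 mm and 8.59 degrees, less where a joint would pass 70% of its speed; a pose out of reach is approached as far as the arm can. A call with a gripper value outside its range is refused whole. The fingers move at their own pace and stop on an object; FORCE is the grip in N (left out, the last holds). Time passes only in rows, so rows that repeat a pose let the fingers close. It gives the time, the measured TCP pose, the force and the opening at its end, in the units of the state.
- sense(): the state, without advancing time (a new reading comes with each control period).
- snapshot(name): name is "scene" or "side" or "wrist"; returns the picture (384x512x3 uint8, blue, green, red); there is no depth.
- calibration(name): a dict with "K" (3x3 intrinsics, pixels), "eye" and "attitude" of the camera in the world. Camera axes: x right, y down, z forward; pixel columns grow to the right and rows downward; lengths in m; the calibration is good to about 2 mm. A picture is of the moment at which its call begins: read the wrist's pose just before it. calibration takes no time and is no camera call; for the wrist camera it gives the pose at the moment of the call.
- ctrl.sign_off(): hands the job in, once; it reports no verdict.
Trained networks look in the newest picture that a camera, given by its name, has taken for a name from the list of things; names that differ only in an ending like _2 or _b are one class to them, and where a whole thing is asked for, a point or a joint stands for the part that bears it (a point fixed in the world has none). Each returns a list of dicts, best first, with "conf" (0 to 1); they miss things now and then, are a little off and sometimes report something else, mostly with a low value. They report only what shows in the picture. A call takes as long as a camera call. They do not tell look-alikes from the thing itself.
- find_in(camera, name): "xy" ([column, row] in pixels, amid what is visible of it).
- pinpoint(camera, name): "xy" ([column, row] in pixels: a listed point, or the origin of a listed thing).
The state is a dict: "time_s": time; "joint_positions": joint angles; "joint_velocities": joint speeds; "joint_efforts": joint torques, N m; "tool_pos": TCP position; "eef_rot": TCP orientation; "wrist_force": force on the tool from outside, world axes, zero at the start; "wrist_torque": the same for the moment, N m; "opening": opening from 0.0 (shut) to 1.0 (fully open).
Only numpy, scipy, OpenCV 4.12 (cv2) and the standard library are available. Lean on these libraries where they do the work, as an engineer would, in place of code of your own. Each camera call takes 0.05 s, during which the arm holds its last target. There are 200 camera calls.

### The job

The sprung keeper bar of the spice rack is pinned shut: draw its detent pin up, slide the bar fully open and push the pin fully home in the other hole so that the bar stays open. Then lay every spice tube from the counter in a groove of its own, lengthwise and centred on both saddles, lowering it until it rests in the groove before letting go. When all are in, draw the pin again, bring the bar fully shut over the tubes and push the pin fully home, leaving the other things on the counter where they stand.

Things in the scene. Friction and masses are not known exactly. Their poses are not given: they have to be found in the camera images.
- rack: wooden spice rack fixed to the counter; base board x = -60 to 135, y = -225 to 225 mm, 10 mm thick. Origin on the counter midway between groove2 and groove3; x along the grooves, the way the keeper bar opens; y across the grooves; z up. Along the -y side a metal block (y = -222 to -192, x = -40 to 130 mm, top at z = 68 mm) has the two pin holes; a wooden rail of the same size is along the +y side
- keeper (a joint): slide of the keeper bar, a steel bar 16 mm wide across all grooves, 74 to 84 mm above the counter (tubes in the grooves reach 65 mm). 0 = fully shut, over the grooves' middles; 0.090 m = fully open, moved along the rack's x; a stop at each end. A spring pulls it shut with 1 N (shut) to 3 N (open), so it closes unless pinned or held
- collar (a point): centre of the top of the square steel collar, 30 x 30 mm, at the bar's -y end; it moves with the bar. It stands 70 to 100 mm above the counter and has a vertical hole 14.5 mm wide for the pin. With the bar fully shut it is over hole_shut, fully open over hole_open
- hole_shut (a point): mouth of the pin hole for the shut position, in the metal block's top, 68 mm above the counter; hole 15 mm wide, 28 mm deep, chamfered; two spring balls 13.5 mm below the mouth click into the pin's groove
- hole_open (a point): the same for the open position, 90 mm farther along the rack's x
- pin: upright dark steel detent pin, 90 g: shank 12 mm thick, 58 mm long, tip tapered; above it a grip head 22 mm thick, 46 mm tall. Origin at the tip, z to the head. Starts home: through the collar into hole_shut, head on the collar (100 to 146 mm up), tip 26 mm below the hole's mouth. Pulling it from the detent or pushing it home takes 5 to 15 N. Raised 30 to 45 mm it is clear of the block and carries the bar along
- groove1 (a point): groove 1 of the rack: point where the middle of a tube's body (on its axis) lies when it rests here, 46 mm above the counter. The groove is two 90-degree V saddles 32 mm either side of this point along the rack's x (each 8 mm thick, arms up to 39 mm), open between them for the fingers. Grooves are 84 mm apart along the rack's y. The stopper may point either way
- groove2 (a point): groove 2 of the rack: point where the middle of a tube's body (on its axis) lies when it rests here, 46 mm above the counter. The groove is two 90-degree V saddles 32 mm either side of this point along the rack's x (each 8 mm thick, arms up to 39 mm), open between them for the fingers. Grooves are 84 mm apart along the rack's y. The stopper may point either way
- groove3 (a point): groove 3 of the rack: point where the middle of a tube's body (on its axis) lies when it rests here, 46 mm above the counter. The groove is two 90-degree V saddles 32 mm either side of this point along the rack's x (each 8 mm thick, arms up to 39 mm), open between them for the fingers. Grooves are 84 mm apart along the rack's y. The stopper may point either way
- groove4 (a point): groove 4 of the rack: point where the middle of a tube's body (on its axis) lies when it rests here, 46 mm above the counter. The groove is two 90-degree V saddles 32 mm either side of this point along the rack's x (each 8 mm thick, arms up to 39 mm), open between them for the fingers. Grooves are 84 mm apart along the rack's y. The stopper may point either way
- tube1: spice tube 1, one of up to four alike (3 or 4 present), 140 g: round grey metal body 38 mm in diameter, 90 mm long, and on one end a square dark wooden stopper 38 x 38 x 18 mm, which keeps it from rolling. Starts lying on the counter. Origin on the axis at the middle of the 90 mm body (19 mm up at the start); x along the axis to the stopper (at x = 45 to 63 mm)
- tube2: spice tube 2, one of up to four alike (3 or 4 present), 140 g: round grey metal body 38 mm in diameter, 90 mm long, and on one end a square dark wooden stopper 38 x 38 x 18 mm, which keeps it from rolling. Starts lying on the counter. Origin on the axis at the middle of the 90 mm body (19 mm up at the start); x along the axis to the stopper (at x = 45 to 63 mm)
- tube3: spice tube 3, one of up to four alike (3 or 4 present), 140 g: round grey metal body 38 mm in diameter, 90 mm long, and on one end a square dark wooden stopper 38 x 38 x 18 mm, which keeps it from rolling. Starts lying on the counter. Origin on the axis at the middle of the 90 mm body (19 mm up at the start); x along the axis to the stopper (at x = 45 to 63 mm)
- tube4: spice tube 4, one of up to four alike (3 or 4 present), 140 g: round grey metal body 38 mm in diameter, 90 mm long, and on one end a square dark wooden stopper 38 x 38 x 18 mm, which keeps it from rolling. Starts lying on the counter. Origin on the axis at the middle of the 90 mm body (19 mm up at the start); x along the axis to the stopper (at x = 45 to 63 mm)
- mortar: bystander: grey granite mortar 130 mm across, 85 mm tall, its stubby pestle leaning in it up to 130 mm. Origin at the centre of its underside
- jug: bystander: blue plastic jug 110 mm across, 170 mm tall, handle towards its x. Origin at the centre of its underside
- jar: bystander: empty glass jar 84 mm across, 110 mm tall. Origin at the centre of its underside
- tin: bystander: small tin 56 mm across, 70 mm tall. Origin at the centre of its underside
- bowl: bystander: white bowl 110 mm across, 50 mm tall. Origin at the centre of its underside
- mug: bystander: white mug 80 mm across, 90 mm tall, handle towards its y. Origin at the centre of its underside
- butter_dish: bystander: blue butter dish 100 x 70 mm, 50 mm tall. Origin at the centre of its underside
Things that resemble listed ones, but are neither listed nor needed, are in the scene too. What is shaped like the tube4 but turquoise is not meant.

How it is judged:
On the way, in this order (a step that is already met when the one before it is completed fails the run):
1. the bar is fully open and the pin is pushed home in the open hole (value of joint keeper above 0.084 m and z of pin in the frame of hole_open below -0.022 m and horizontal distance between pin and hole_open below 0.006 m and angle between pin's own z axis and vertical below 0.12 rad), for 0.3 s.
2. with the bar still pinned open, every tube rests in a groove (all of step 1 and (distance between tube1 and groove1 below 0.012 m or distance between tube1 and groove2 below 0.012 m or distance between tube1 and groove3 below 0.012 m or distance between tube1 and groove4 below 0.012 m) and angle between the x axis of each of tube1, tube2, tube3, tube4 and the x axis of rack, either way round below 0.12 rad and contact force between each of tube1, tube2, tube3, tube4 and the fingers below 0.1 N and linear speed of each of tube1, tube2, tube3, tube4 below 0.03 m/s and (distance between tube2 and groove1 below 0.012 m or distance between tube2 and groove2 below 0.012 m or distance between tube2 and groove3 below 0.012 m or distance between tube2 and groove4 below 0.012 m) and (distance between tube3 and groove1 below 0.012 m or distance between tube3 and groove2 below 0.012 m or distance between tube3 and groove3 below 0.012 m or distance between tube3 and groove4 below 0.012 m) and (distance between tube4 and groove1 below 0.012 m or distance between tube4 and groove2 below 0.012 m or distance between tube4 and groove3 below 0.012 m or distance between tube4 and groove4 below 0.012 m)), for 0.3 s.
At the end, for the whole second after the job is handed in: the keeper bar is shut (within 5 mm), the pin is home in the shut hole (tip at least 22 mm below the mouth, within 6 mm of its axis, upright), and every tube lies at rest in a groove, its middle within 12 mm of the groove's point and parallel to it within 7 degrees (value of joint keeper below 0.005 m and z of pin in the frame of hole_shut below -0.022 m and horizontal distance between pin and hole_shut below 0.006 m and angle between pin's own z axis and vertical below 0.12 rad and (distance between tube1 and groove1 below 0.012 m or distance between tube1 and groove2 below 0.012 m or distance between tube1 and groove3 below 0.012 m or distance between tube1 and groove4 below 0.012 m) and angle between the x axis of each of tube1, tube2, tube3, tube4 and the x axis of rack, either way round below 0.12 rad and contact force between each of tube1, tube2, tube3, tube4 and the fingers below 0.1 N and linear speed of each of tube1, tube2, tube3, tube4 below 0.03 m/s and (distance between tube2 and groove1 below 0.012 m or distance between tube2 and groove2 below 0.012 m or distance between tube2 and groove3 below 0.012 m or distance between tube2 and groove4 below 0.012 m) and (distance between tube3 and groove1 below 0.012 m or distance between tube3 and groove2 below 0.012 m or distance between tube3 and groove3 below 0.012 m or distance between tube3 and groove4 below 0.012 m) and (distance between tube4 and groove1 below 0.012 m or distance between tube4 and groove2 below 0.012 m or distance between tube4 and groove3 below 0.012 m or distance between tube4 and groove4 below 0.012 m)); the robot touches nothing.
It fails at once if a tube is dropped into the rack from a height (falls free, more than 20 mm above its seat) ((z of tube1 in the frame of rack above 0.066 m and x of tube1 in the frame of rack between -0.08 and 0.1 m and y of tube1 in the frame of rack between -0.19 and 0.19 m and linear speed of tube1 above 0.5 m/s and contact force between tube1 and anything else below 0.2 N) or (z of tube2 in the frame of rack above 0.066 m and x of tube2 in the frame of rack between -0.08 and 0.1 m and y of tube2 in the frame of rack between -0.19 and 0.19 m and linear speed of tube2 above 0.5 m/s and contact force between tube2 and anything else below 0.2 N) or (z of tube3 in the frame of rack above 0.066 m and x of tube3 in the frame of rack between -0.08 and 0.1 m and y of tube3 in the frame of rack between -0.19 and 0.19 m and linear speed of tube3 above 0.5 m/s and contact force between tube3 and anything else below 0.2 N) or (z of tube4 in the frame of rack above 0.066 m and x of tube4 in the frame of rack between -0.08 and 0.1 m and y of tube4 in the frame of rack between -0.19 and 0.19 m and linear speed of tube4 above 0.5 m/s and contact force between tube4 and anything else below 0.2 N)).
It fails at once if another thing on the counter is pushed away (more than 50 mm) or tipped over (distance of any of mortar, jug, jar, tin, bowl, mug, butter_dish from where it was at the start of the episode above 0.05 m or angle between any of mortar, jug, jar, tin, bowl, mug, butter_dish's own z axis and vertical above 0.6 rad).
Of tube1, tube2, tube3, tube4 only 3 to 4 are there at a start; the rules pass over those that are not, and their reading is None.
At some moment in a run one of tube1, tube2, tube3, tube4 may be knocked a few centimetres aside while the robot is not near it.
It also fails if it takes over 210 s, if anything falls off the work surface, if the arm or the gripper's body presses on something with over 40 N, if the wrist force passes 120 N, or if a joint passes its speed limit or range.

## Working session

There is one attempt and no reset: what is moved stays moved. The work goes in short steps, Python scripts to look and compute and a shell command to move; the robot and the scene stay as the last step left them, time stands still between calls to the robot, and variables do not carry over. Pictures are saved under pics/ and viewed, about 12 in all and at most 16, crops included, and the job is handed in when it is done.

```bash
ls; mkdir -p pics
cat > h.py <<'E'
import numpy as np, cv2, json
from workcell import sense, snapshot, calibration, ctrl, find_in, pinpoint
from scipy.spatial.transform import Rotation as R
def cam(n):
    c=calibration(n); K=np.array(c["K"]); e=np.array(c["eye"]); a=np.array(c["attitude"])
    A=a if a.shape==(3,3) else R.from_euler('xyz',a).as_matrix()
    return K,e,A
def ray(n,xy,z,c=None):
    K,e,A=c or cam(n); d=A@np.linalg.solve(K,[xy[0],xy[1],1.]); return e+d*(z-e[2])/d[2]
def proj(n,p,c=None):
    K,e,A=c or cam(n); q=K@(A.T@(np.array(p)-e)); return q[:2]/q[2]
E
python3 - <<'E'
from h import *
s=sense(); print(s["tool_pos"],s["eef_rot"],s["time_s"])
for n in("scene","side","wrist"):
    print(n,calibration(n)); cv2.imwrite(f"pics/{n}0.png",snapshot(n))
hs=dict(groove1=.046,groove2=.046,groove3=.046,groove4=.046,hole_shut=.068,hole_open=.068,collar=.1,pin=.042,tube1=.019,mortar=0,jug=0,jar=0,tin=0,bowl=0,mug=0,butter_dish=0,rack=0)
for n in("scene","side"):
  for k,z in hs.items():
    for d in pinpoint(n,k)[:6]:
      if d["conf"]>.2: print(n,k,round(d["conf"],2),np.round(d["xy"]),ray(n,d["xy"],z)[:2].round(3))
E
```

```text
pics
[5.49751012e-01 5.37023278e-05 3.03365585e-01] [-1.57195936e+00  1.14587279e-04 -1.57079908e+00] 0.0
scene {'K': array([[373.09205665,   0.        , 254.98557883],
       [  0.        , 373.09205665, 191.19648891],
       [  0.        ,   0.        ,   1.        ]]), 'eye': array([ 1.14702681, -0.54605769,  0.74075818]), 'attitude': array([-2.27948414,  0.02028971,  0.86605913])}
side {'K': array([[462.10683972,   0.        , 261.88020614],
       [  0.        , 462.10683972, 195.58311398],
       [  0.        ,   0.        ,   1.        ]]), 'eye': array([-0.10878684, -0.9209712 ,  1.18903912]), 'attitude': array([-2.36534139,  0.01366345, -0.64840301])}
wrist {'K': array([[334.50154786,   0.        , 254.61630987],
       [  0.        , 334.50154786, 187.78921148],
       [  0.        ,   0.        ,   1.        ]]), 'eye': array([0.54903224, 0.07523119, 0.37392952]), 'attitude': array([2.84192860e+00, 1.01887603e-03, 8.23995217e-04])}
scene groove1 0.84 [284. 178.] [0.532 0.074]
scene groove1 0.81 [328. 164.] [0.571 0.223]
scene groove1 0.65 [308. 172.] [0.56  0.144]
scene gr
[... 2210 characters left out ...]
 -0.021]
side hole_open 0.6 [280. 186.] [ 0.621 -0.037]
side hole_open 0.48 [308. 216.] [ 0.606 -0.202]
side collar 0.61 [260. 185.] [ 0.549 -0.015]
side collar 0.51 [251. 185.] [0.527 0.003]
side pin 0.59 [256. 199.] [ 0.532 -0.014]
side tube1 0.82 [348. 236.] [ 0.68  -0.315]
side tube1 0.8 [307. 278.] [ 0.469 -0.358]
side tube1 0.79 [308. 214.] [ 0.642 -0.163]
side tube1 0.6 [265. 242.] [ 0.455 -0.168]
side mortar 0.89 [242. 294.] [ 0.288 -0.273]
side jug 0.66 [156. 168.] [0.351 0.388]
side jar 0.87 [330. 195.] [ 0.777 -0.129]
side tin 0.92 [216. 228.] [ 0.37  -0.008]
side bowl 0.86 [304. 328.] [ 0.362 -0.468]
side mug 0.66 [177. 198.] [0.334 0.195]
side rack 0.95 [230. 172.] [0.565 0.197]
```

Run:
```python
from h import *
a=cv2.imread("pics/scene0.png");b=cv2.imread("pics/side0.png")
cv2.imwrite("pics/s0.png",cv2.resize(a,(800,600)));
cv2.imwrite("pics/d0.png",cv2.resize(b,(800,600)))
```

```text
(no output)
```

View pics/s0.png

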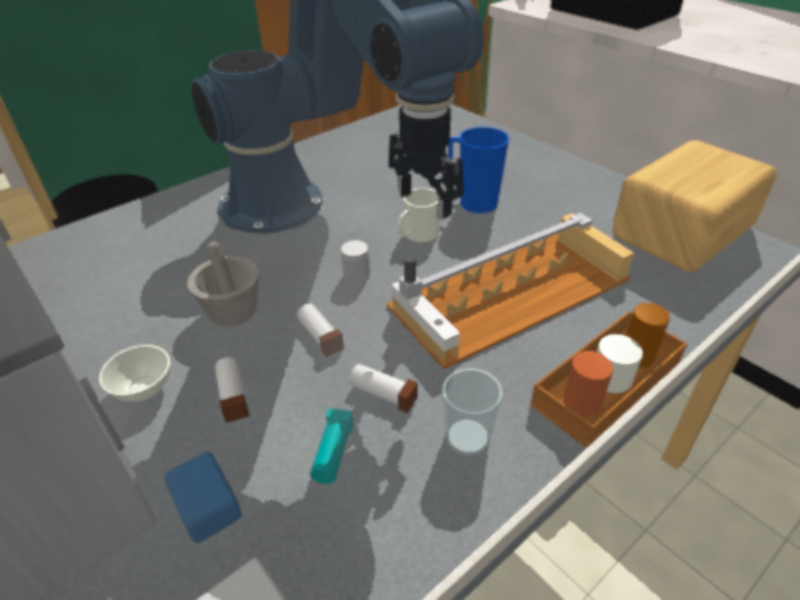

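View pics/d0.png

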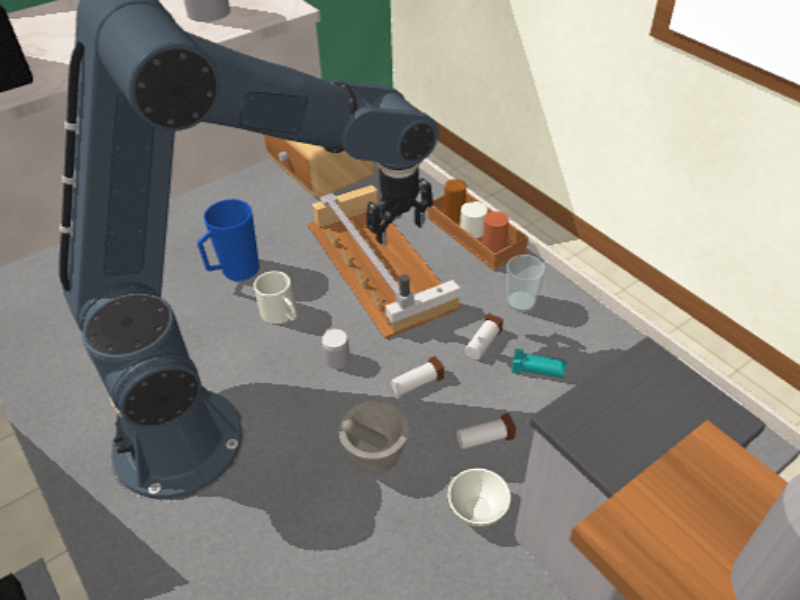

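Three tubes: A≈(0.465,-0.17), B≈(0.47,-0.356), C≈(0.645,-0.163). The turquoise one at ≈(0.68,-0.31) must be left alone. The rack is at ≈(0.566,0.19) with yaw ≈-9°. Next, the wrist view.

Run:
```python
from h import *
im=snapshot("wrist"); cv2.imwrite("pics/w0.png",im)
hs=dict(groove1=.046,hole_shut=.068,hole_open=.068,collar=.1,pin=.042)
for k,z in hs.items():
    for d in pinpoint("wrist",k)[:5]:
      if d["conf"]>.2: print(k,round(d["conf"],2),np.round(d["xy"]),ray("wrist",d["xy"],z)[:2].round(4))
```

```text
groove1 0.78 [258. 103.] [0.5523 0.0583]
groove1 0.73 [271.   5.] [0.5633 0.1422]
hole_shut 0.76 [241. 190.] [ 0.5359 -0.0221]
hole_shut 0.22 [334. 207.] [ 0.627  -0.0387]
hole_open 0.93 [336. 208.] [ 0.6293 -0.04  ]
hole_open 0.57 [242. 201.] [ 0.537  -0.0333]
hole_open 0.41 [260. 104.] [0.5542 0.0582]
collar 0.67 [245. 201.] [ 0.5405 -0.0217]
pin 0.91 [242. 187.] [ 0.5366 -0.0271]
```

View pics/w0.png

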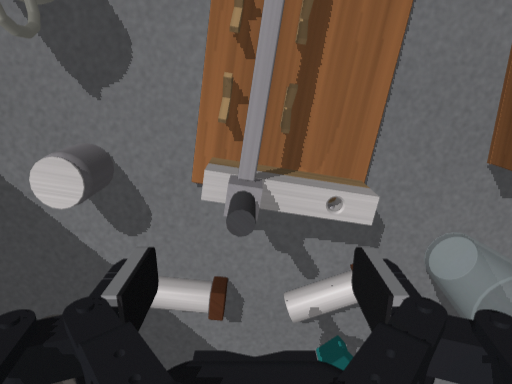

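The wrist picture shows the pin head top at about (239,221), the open hole at (334,205), and the bar running from (248,180) to (273,0).

Run:
```python
from h import *
p=ray("wrist",(239,221),.146);h=ray("wrist",(335,205),.068)
b=ray("wrist",(248,180),.084);c=ray("wrist",(272.5,0),.084)
print(p,h,np.arctan2(*(h-p)[1::-1]),np.hypot(*(h-p)[:2]), np.arctan2(-(c-b)[0],(c-b)[1]))
# edges of block: front edge px
for a,q in (((202,200),(373,223)),((204,166),(378,192))):
  u,v=ray("wrist",a,.068),ray("wrist",q,.068); print(u,v,np.arctan2(*(v-u)[1::-1]),np.hypot(*(v-u)[:2]))
```

```text
[ 0.53773326 -0.02100753  0.146     ] [ 0.62757308 -0.03696181  0.068     ] -0.17575351288002988 0.0912454555195527 -0.13514963614951048
[ 0.49823649 -0.03191124  0.068     ] [ 0.66659213 -0.05590157  0.068     ] -0.14154501932879412 0.17005633547911744
[0.50165936 0.00191804 0.068     ] [ 0.66800458 -0.02362082  0.068     ] -0.15233975622288803 0.1682942900905889
```

```bash
python3 -m crank '[[[0,0,-0.15],[-0.012,-0.022,0],-1],[[0,0,-0.15],[-0.012,-0.022,-0.04],-1],[[0,0,-0.15],[-0.012,-0.022,-0.08],-1],[[0,0,-0.15],[-0.012,-0.022,-0.11],-1],[[0,0,-0.15],[-0.012,-0.022,-0.124],-1],[[0,0,-0.15],[-0.012,-0.022,-0.124],-1],[[0,0,-0.15],[-0.012,-0.022,-0.124],0.3],[[0,0,-0.15],[-0.012,-0.022,-0.124],0.6],[[0,0,-0.15],[-0.012,-0.022,-0.124],1],[[0,0,-0.15],[-0.012,-0.022,-0.124],1],[[0,0,-0.15],[-0.012,-0.022,-0.124],1],[[0,0,-0.15],[-0.012,-0.022,-0.124],1]]' 60
python3 - <<'E'
from h import *
im=snapshot("wrist"); cv2.imwrite("pics/w1.png",im)
s=sense();print(s["tool_pos"],s["eef_rot"],s["wrist_force"],s["opening"])
E
```

```text
time_s: 3.35
tool_pos: [0.5383, -0.022, 0.1807]
eef_rot: [-1.57, 0.0, -1.721]
wrist_force: [-1.2, 0.2, 5.7]
opening: 0.244
[ 0.53835768 -0.02200475  0.18070356] [-1.56943365e+00  4.01255201e-05 -1.72078336e+00] [-0.97427032 -0.08735864  5.01276285] 0.23802475382295687
```

View pics/w1.png

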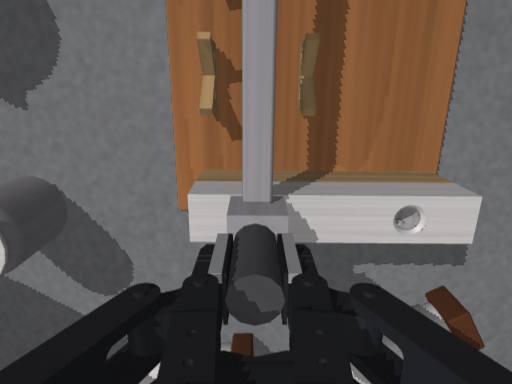

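The pin head is gripped, seen at about (255,270), with the jaws square to the rack. Draw it up 37 mm.

```bash
python3 -m crank '[[[0,0,0],[0,0,0.005],1],[[0,0,0],[0,0,0.012],1],[[0,0,0],[0,0,0.02],1],[[0,0,0],[0,0,0.028],1],[[0,0,0],[0,0,0.034],1],[[0,0,0],[0,0,0.037],1],[[0,0,0],[0,0,0.037],1],[[0,0,0],[0,0,0.037],1]]' 80
```

```text
time_s: 4.2
tool_pos: [0.5382, -0.022, 0.2175]
eef_rot: [-1.57, -0.0, -1.721]
wrist_force: [-0.2, -0.5, -1.0]
opening: 0.241
```

```bash
python3 -m crank '[[[0,0,0],[0.01,-0.0015,0],1],[[0,0,0],[0.02,-0.003,0],1],[[0,0,0],[0.03,-0.0045,0],1],[[0,0,0],[0.04,-0.006,0],1],[[0,0,0],[0.05,-0.0075,0],1],[[0,0,0],[0.06,-0.009,0],1],[[0,0,0],[0.07,-0.0105,0],1],[[0,0,0],[0.08,-0.012,0],1],[[0,0,0],[0.087,-0.013,0],1],[[0,0,0],[0.09,-0.0135,0],1],[[0,0,0],[0.09,-0.0135,0],1],[[0,0,0],[0.09,-0.0135,0],1]]'
python3 - <<'E'
from h import *
im=snapshot("wrist"); cv2.imwrite("pics/w2.png",im)
E
```

```text
time_s: 5.4
tool_pos: [0.6281, -0.0355, 0.2174]
eef_rot: [-1.57, -0.0, -1.721]
wrist_force: [-3.6, -1.3, -2.8]
opening: 0.239
```

View pics/w2.png

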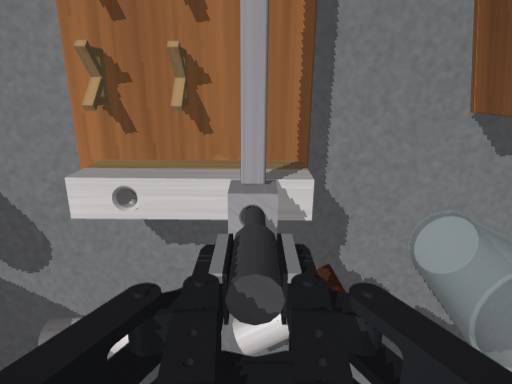

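The bar moved with the pin, and the shut hole is now free at (125,197). Push the pin down.

```bash
python3 -m crank '[[[0,0,0],[0.001,0,-0.004],1],[[0,0,0],[0.001,0,-0.01],1],[[0,0,0],[0.001,0,-0.016],1],[[0,0,0],[0.001,0,-0.022],1],[[0,0,0],[0.001,0,-0.028],1],[[0,0,0],[0.001,0,-0.033],1],[[0,0,0],[0.001,0,-0.037],1],[[0,0,0],[0.001,0,-0.038],1],[[0,0,0],[0.001,0,-0.038],1]]'
```

```text
time_s: 6.35
tool_pos: [0.6295, -0.0356, 0.1807]
eef_rot: [-1.568, -0.0, -1.721]
wrist_force: [-5.3, -2.5, 12.2]
opening: 0.238
```

```bash
python3 -m crank '[[[0,0,0],[0,0,-0.002],1],[[0,0,0],[0,0,-0.003],1],[[0,0,0],[0,0,-0.003],1]]'; python3 -m crank '[[[0,0,0],[0,0,0],0],[[0,0,0],[0,0,0.002],-1],[[0,0,0],[0,0,0.002],-1],[[0,0,0],[0,0,0.002],-1],[[0,0,0],[0,0,0.03],-1],[[0,0,0],[0,0,0.07],-1],[[0,0,0],[0,0,0.12],-1],[[0,0,0],[0,0,0.12],-1]]'
python3 - <<'E'
from h import *
im=snapshot("wrist"); cv2.imwrite("pics/w3.png",im)
K,e,A=c=cam("wrist")
print(proj("wrist",(.627,-.0354,.146)),proj("wrist",(.627,-.0354,.1)))
for k,z in dict(tube1=.019,collar=.1,pin=.042,groove1=.046,hole_shut=.068).items():
    for d in pinpoint("wrist",k)[:5]:
      if d["conf"]>.2: print(k,round(d["conf"],2),np.round(d["xy"]),ray("wrist",d["xy"],z)[:2].round(4))
E
```

```text
time_s: 6.65
tool_pos: [0.6297, -0.0356, 0.1805]
eef_rot: [-1.567, -0.0, -1.721]
wrist_force: [-15.7, -0.6, 30.0]
opening: 0.236
time_s: 7.45
tool_pos: [0.6317, -0.0358, 0.3072]
eef_rot: [-1.556, 0.0, -1.72]
wrist_force: [1.4, 0.1, -0.3]
opening: 1.001
[248.27993699 194.21820272] [248.72545665 177.23078199]
tube1 0.73 [270. 271.] [ 0.6281 -0.1749]
collar 0.58 [245. 178.] [ 0.6216 -0.0345]
pin 0.81 [247. 162.] [ 0.6219 -0.0339]
groove1 0.83 [153.  80.] [0.5477 0.0561]
hole_shut 0.72 [150. 169.] [ 0.5333 -0.0211]
```

View pics/w3.png

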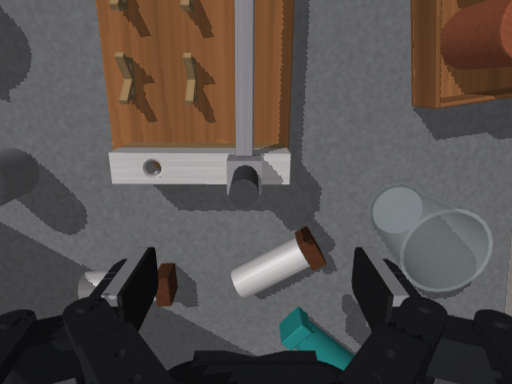

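The pin head sits on the collar at (245,185) and the bar is open at x≈245. The grip height when home matched the start (0.1807). Now measure tube C, with its body at (240–303, 250–284) and stopper at (310,250).

```bash
cat >> h.py <<'E'
def tube(name,seed,save=None,thr=150):
    im=snapshot(name); c=cam(name)
    if save: cv2.imwrite(save,im)
    hsv=cv2.cvtColor(im,cv2.COLOR_BGR2HSV)
    m=((hsv[...,1]<50)&(hsv[...,2]>thr)).astype(np.uint8)
    w=((hsv[...,1]>110)&(hsv[...,2]>30)&((hsv[...,0]<20)|(hsv[...,0]>170))).astype(np.uint8)
    def pick(m,s,amin):
        n,l,st,ce=cv2.connectedComponentsWithStats(m)
        k=[i for i in range(1,n) if st[i,4]>amin]
        i=min(k,key=lambda i:np.hypot(*(ce[i]-s))); return np.argwhere(l==i)[:,::-1].astype(np.float32),ce[i]
    b,cb=pick(m,np.array(seed),150); s,cs=pick(w,cb,40)
    # map pixels to plane at axis height; long extent of body
    def pl(q): return np.array([ray(name,x,.019,c)[:2] for x in q],np.float32)
    rb=cv2.minAreaRect(pl(b)*1000); box=cv2.boxPoints(rb)
    rs=cv2.minAreaRect(pl(s)*1000)
    mid=np.array(rb[0]); e1,e2=box[1]-box[0],box[2]-box[1]
    ax=e1 if np.hypot(*e1)>np.hypot(*e2) else e2; ax=ax/np.hypot(*ax)
    if ax@(np.array(rs[0])-mid)<0: ax=-ax
    print("px",cb.round(),cs.round(),"body",mid.round(1),np.round(rb[1],1),"stop",np.round(rs[0],1),np.round(rs[1],1),"ang",np.degrees(np.arctan2(ax[1],ax[0])).round(1),"via stop",(np.array(rs[0])-54*ax).round(1))
E
python3 - <<'E'
from h import *
tube("wrist",(270,268)); s=sense(); print(s["tool_pos"],s["eef_rot"])
tube("scene",(378*.64,385*.64)); tube("side",(484*.64,340*.64))
E
```

```text
px [274. 272.] [316. 252.] body [ 629.4 -176.1] [94.1 34.5] stop [ 683.8 -156.8] [19.5 55.4] ang 20.9 via stop [ 633.3 -176.1]
[ 0.62941456 -0.03561096  0.29900874] [-1.56940285e+00 -2.91070826e-04 -1.72058888e+00]
px [243. 241.] [261. 252.] body [ 616.2 -150.6] [98.5 85. ] stop [ 684.4 -152.2] [25.  61.2] ang 19.3 via stop [ 633.4 -170.1]
px [307. 217.] [316. 204.] body [ 631.4 -160.5] [115.3  58.2] stop [ 695.6 -151.1] [24.4 50.7] ang 21.5 via stop [ 645.3 -170.9]
```

```bash
python3 -m crank '[[[0,0,-0.14],[0,-0.03,0],-1],[[0,0,-0.28],[0,-0.06,0],-1],[[0,0,-0.42],[0.001,-0.09,0],-1],[[0,0,-0.56],[0.002,-0.12,0],-1],[[0,0,-0.70],[0.002,-0.139,0],-1],[[0,0,-0.84],[0.002,-0.139,-0.04],-1],[[0,0,-0.98],[0.002,-0.139,-0.08],-1],[[0,0,-1.056],[0.002,-0.139,-0.12],-1],[[0,0,-1.056],[0.002,-0.139,-0.14],-1],[[0,0,-1.056],[0.002,-0.139,-0.14],-1]]'
python3 - <<'E'
from h import *
tube("wrist",proj("wrist",(.631,-.175,.03)),"pics/w4.png"); s=sense(); print(s["tool_pos"],s["eef_rot"])
E
```

```text
time_s: 8.9
tool_pos: [0.6301, -0.1742, 0.1559]
eef_rot: [-1.573, -0.005, -2.777]
wrist_force: [0.5, -0.4, 0.8]
opening: 1.001
px [250. 199.] [256. 116.] body [ 625.9 -174.2] [99.1 30.9] stop [ 683.4 -155.8] [20.6 41.6] ang 21.4 via stop [ 633.1 -175.4]
[ 0.63113707 -0.17452455  0.15841249] [-1.57024788e+00 -2.24567986e-03 -2.77632800e+00]
```

View pics/w4.png

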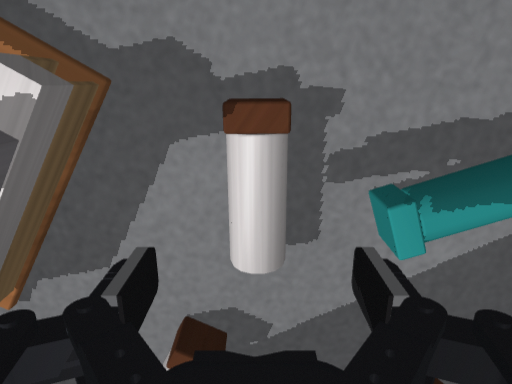

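Tube C is square between the jaws (centre column ~257). Descend and grip.

```bash
python3 -m crank '[[[0,0,0],[0.001,0,-0.03],-1],[[0,0,0],[0.001,0,-0.06],-1],[[0,0,0],[0.001,0,-0.081],-1],[[0,0,0],[0.001,0,-0.081],-1],[[0,0,0],[0.001,0,-0.081],-0.2],[[0,0,0],[0.001,0,-0.081],0.2],[[0,0,0],[0.001,0,-0.081],1],[[0,0,0],[0.001,0,-0.081],1],[[0,0,0],[0.001,0,-0.081],1],[[0,0,0],[0.001,0,-0.081],1]]' 40
```

```text
time_s: 9.95
tool_pos: [0.6328, -0.1748, 0.0791]
eef_rot: [-1.569, -0.001, -2.776]
wrist_force: [-1.8, -0.1, 7.5]
opening: 0.429
```

```bash
python3 -m crank '[[[0,0,0],[0,0,0.01],1],[[0,0,0],[0,0,0.03],1],[[0,0,0],[0,0,0.07],1],[[0,0,0],[0,0,0.11],1],[[0,0,0],[0,0,0.15],1],[[0,0,0],[0,0,0.19],1],[[0,0,0],[0,0,0.22],1],[[0,0,-0.05],[-0.002,0.02,0.22],1],[[0,0,-0.1],[-0.006,0.06,0.22],1],[[0,0,-0.15],[-0.01,0.1,0.22],1],[[0,0,-0.2],[-0.014,0.14,0.22],1],[[0,0,-0.25],[-0.016,0.16,0.22],1]]' 60
```

```text
time_s: 11.15
tool_pos: [0.6161, -0.0119, 0.3001]
eef_rot: [-1.569, -0.0, -3.026]
wrist_force: [-0.2, -0.8, -0.4]
opening: 0.427
```

Run:
```python
from h import *
cv2.imwrite("pics/w5.png",snapshot("wrist")); s=sense(); print(s["tool_pos"],s["eef_rot"],s["opening"],s["wrist_force"])
K,e,A=cam("wrist"); print(e-np.array(s["tool_pos"]))
```

```text
[ 0.61600782 -0.01026081  0.30013452] [-1.56983686e+00 -1.79881283e-04 -3.02831318e+00] 0.42051579128292604 [ 1.06851874  2.87947912 -0.48464378]
[0.07406124 0.00842298 0.07050679]
```

View pics/w5.png

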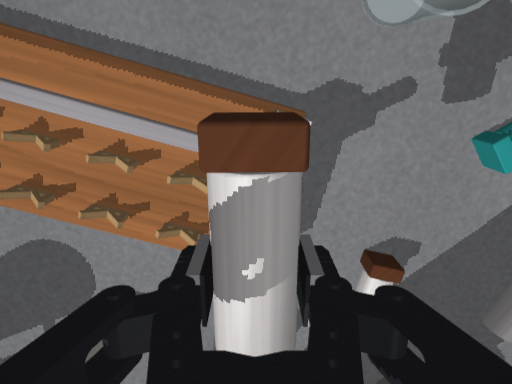

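Tube held straight between the pads; the body/stopper seam shows at row ~171. Use it to find the axial offset of the grasp.

Run:
```python
from h import *
s=sense();t=np.array(s["tool_pos"]);a=np.array(s["eef_rot"])[2]-np.pi/2+np.pi/2
ax=R.from_euler('xyz',s["eef_rot"]).as_matrix()[:,0]; print(ax)
for px,z in (((254,172),t[2]-.041),((254,171),t[2]-.04),((252,114),t[2]-.041)):
    p=ray("wrist",px,z); print((p-t)@ax, p-t)
```

```text
[-9.93590723e-01 -1.13037355e-01  1.79881282e-04]
-0.045760809698281724 [ 0.04545255  0.00523901 -0.041     ]
-0.04637005181373784 [ 0.04605812  0.00530737 -0.04      ]
-0.06530482137793303 [ 0.06479679  0.00810313 -0.041     ]
```

```bash
python3 -m crank '[[[0,0,-0.05],[-0.003,0.03,0],1],[[0,0,-0.1],[-0.007,0.075,0],1],[[0,0,-0.15],[-0.011,0.12,0],1],[[0,0,-0.2],[-0.015,0.165,0],1],[[0,0,-0.263],[-0.019,0.21,0],1],[[0,0,-0.263],[-0.023,0.255,0],1],[[0,0,-0.263],[-0.027,0.3,-0.01],1],[[0,0,-0.263],[-0.028,0.318,-0.05],1],[[0,0,-0.263],[-0.028,0.318,-0.1],1],[[0,0,-0.263],[-0.028,0.318,-0.14],1],[[0,0,-0.263],[-0.028,0.318,-0.15],1],[[0,0,-0.263],[-0.028,0.318,-0.15],1]]'
python3 - <<'E'
from h import *
s=sense();print(s["tool_pos"],s["eef_rot"],s["wrist_force"])
for n in ("scene","side"):
  im=snapshot(n); cv2.imwrite(f"pics/{n}6.png",im)
  for d in pinpoint(n,"groove1"):
    if d["conf"]>.3: print(n,d["conf"],ray(n,d["xy"],.046)[:2].round(4))
E
```

```text
time_s: 12.4
tool_pos: [0.588, 0.3074, 0.1499]
eef_rot: [-1.569, -0.002, 2.992]
wrist_force: [0.5, -0.2, -1.2]
opening: 0.424
[0.58800072 0.30735362 0.14992851] [-1.56889977e+00 -1.54534950e-03  2.99179982e+00] [ 0.46226785 -0.23000568 -1.16266537]
scene 0.98 [0.5934 0.3058]
scene 0.94 [0.5444 0.0612]
scene 0.87 [0.5501 0.1546]
scene 0.78 [0.5886 0.2188]
side 0.9 [0.5852 0.2252]
side 0.88 [0.5446 0.054 ]
side 0.8 [0.5925 0.2979]
side 0.68 [0.5581 0.1529]
```

```bash
python3 -m crank '[[[0,0,0],[0,0,-0.015],1],[[0,0,0],[0,0,-0.028],1],[[0,0,0],[0,0,-0.036],1],[[0,0,0],[0,0,-0.04],1],[[0,0,0],[0,0,-0.042],1],[[0,0,0],[0,0,-0.042],1]]'; python3 -m crank '[[[0,0,0],[0,0,-0.001],1],[[0,0,0],[0,0,-0.002],1],[[0,0,0],[0,0,-0.002],1]]'
```

```text
time_s: 13.2
tool_pos: [0.5891, 0.308, 0.1107]
eef_rot: [-1.572, 0.003, 2.992]
wrist_force: [0.4, -0.1, -1.4]
opening: 0.424
time_s: 13.5
tool_pos: [0.5891, 0.308, 0.1088]
eef_rot: [-1.572, 0.003, 2.992]
wrist_force: [-0.4, 0.5, -2.2]
opening: 0.427
```

```bash
python3 -m crank '[[[0,0,0],[-0.001,0,-0.0015],1],[[0,0,0],[-0.001,0,-0.0015],1],[[0,0,0],[-0.001,0,-0.003],1],[[0,0,0],[-0.001,0,-0.003],1]]'; python3 -m crank '[[[0,0,0],[0,0,-0.001],1],[[0,0,0],[0,0,-0.001],1]]'
```

```text
time_s: 13.9
tool_pos: [0.5882, 0.308, 0.1069]
eef_rot: [-1.572, 0.003, 2.992]
wrist_force: [-5.0, -3.3, 10.3]
opening: 0.427
time_s: 14.1
tool_pos: [0.5882, 0.308, 0.1069]
eef_rot: [-1.572, 0.003, 2.992]
wrist_force: [-5.3, -2.6, 10.4]
opening: 0.425
```

Seated: contact of 10 N at TCP z 0.107 (expected 0.106). Release, rise and look.

```bash
python3 -m crank '[[[0,0,0],[0,0,0],0],[[0,0,0],[0,0,0],-0.4],[[0,0,0],[0,0,0],-0.5],[[0,0,0],[0,0,0.02],-0.5],[[0,0,0],[0,0,0.06],-0.5],[[0,0,0],[0,0,0.1],-1],[[0,0,0],[0,-0.03,0.15],-1],[[0,0,0],[0,-0.07,0.19],-1],[[0,0,0],[0,-0.07,0.19],-1]]'
python3 - <<'E'
from h import *
im=snapshot("wrist"); s=sense();print(s["tool_pos"],s["eef_rot"])
for n,y in (("g1",-.126),("g2",-.042),("g3",.042),("g4",.126)):
    p=np.array([.5689,.1827,0])+y*np.array([.1494,.9888,0])
    for dx in(-.045,.045):
        q=proj("wrist",p+dx*np.array([.9888,-.1494,0])+[0,0,.065]); cv2.circle(im,tuple(int(v) for v in q),3,(0,0,255),-1)
cv2.imwrite("pics/w7.png",im)
E
```

```text
time_s: 15.0
tool_pos: [0.5892, 0.2361, 0.3012]
eef_rot: [-1.574, 0.009, 2.99]
wrist_force: [-0.4, 0.4, 1.0]
opening: 0.999
[0.58925416 0.23579495 0.30088716] [-1.57383485  0.00842958  2.98986478]
```

View pics/w7.png

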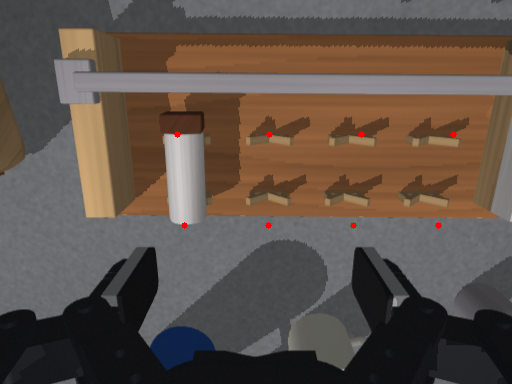

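Tube C lies in groove 4 with ends at (183,133) and (186,221), matching the predicted red dots. Go to tube A.

```bash
python3 -m crank '[[[0,0,0],[-0.012,-0.04,0],-1],[[0,0,0],[-0.024,-0.08,0],-1],[[0,0,0],[-0.036,-0.12,0],-1],[[0,0,0],[-0.05,-0.165,0],-1],[[0,0,0],[-0.064,-0.21,0],-1],[[0,0,0],[-0.08,-0.255,0],-1],[[0,0,0],[-0.095,-0.3,0],-1],[[0,0,0],[-0.11,-0.345,0],-1],[[0,0,0],[-0.12,-0.385,0],-1],[[0,0,0],[-0.125,-0.406,0],-1],[[0,0,0],[-0.125,-0.406,0],-1]]'
python3 - <<'E'
from h import *
s=sense(); print(s["tool_pos"],s["eef_rot"])
print(proj("wrist",(.46,-.17,.02)))
for k in pinpoint("wrist","tube1"):
   print(k["conf"],k["xy"],ray("wrist",k["xy"],.019)[:2])
tube("wrist",proj("wrist",(.46,-.17,.03)),"pics/w8.png")
E
```

```text
time_s: 16.15
tool_pos: [0.4638, -0.1717, 0.2995]
eef_rot: [-1.574, 0.007, 2.987]
wrist_force: [0.2, -0.0, 0.6]
opening: 1.003
[ 0.46379445 -0.17174225  0.299525  ] [-1.57431623  0.00657485  2.98706291]
[254.132279   163.07248702]
0.93 [185.7, 178.0] [ 0.45495248 -0.09234028]
px [255. 173.] [255. 122.] body [ 446.2 -165.4] [32.7 93.4] stop [ 503.4 -175.3] [39.2 19.9] ang -8.0 via stop [ 449.9 -167.8]
```

View pics/w8.png

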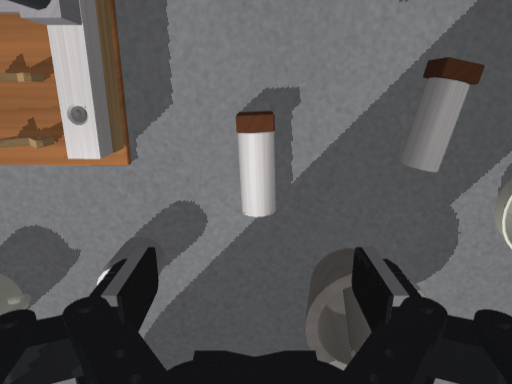

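Tube A at (257,170), already parallel to the rack (-8.0°). Tube B is at (435,115) to the right.

```bash
python3 -m crank '[[[0.003,0.006,0],[-0.0145,0.004,-0.04],-1],[[0.003,0.006,0],[-0.0145,0.004,-0.08],-1],[[0.003,0.006,0],[-0.0145,0.004,-0.12],-1],[[0.003,0.006,0],[-0.0145,0.004,-0.16],-1],[[0.003,0.006,0],[-0.0145,0.004,-0.2],-1],[[0.003,0.006,0],[-0.0145,0.004,-0.22],-1],[[0.003,0.006,0],[-0.0145,0.004,-0.22],-1],[[0.003,0.006,0],[-0.0145,0.004,-0.22],0],[[0.003,0.006,0],[-0.0145,0.004,-0.22],1],[[0.003,0.006,0],[-0.0145,0.004,-0.22],1],[[0.003,0.006,0],[-0.0145,0.004,-0.22],1],[[0.003,0.006,0],[-0.0145,0.004,-0.22],1]]' 60
```

```text
time_s: 17.45
tool_pos: [0.4504, -0.1658, 0.0813]
eef_rot: [-1.576, 0.002, 2.989]
wrist_force: [-1.5, 2.6, 13.3]
opening: 0.427
```

```bash
python3 -m crank '[[[0,0,0],[0,0,0.01],1],[[0,0,0],[0,0,0.04],1],[[0,0,0],[0,0,0.08],1],[[0,0,0],[0,0,0.12],1],[[0,0,0],[0,0,0.16],1],[[0,0,0],[0,0,0.2],1],[[0,0,0],[0,0,0.22],1],[[0,0,0],[0.01,0.03,0.22],1],[[0,0,0],[0.02,0.06,0.22],1],[[0,0,0],[0.03,0.09,0.22],1],[[0,0,0],[0.03,0.09,0.22],1]]'
python3 - <<'E'
from h import *
im=snapshot("wrist");cv2.imwrite("pics/w9.png",im)
s=sense();t=np.array(s["tool_pos"]);print(t,s["eef_rot"],s["opening"])
ax=R.from_euler('xyz',s["eef_rot"]).as_matrix()[:,0]
hsv=cv2.cvtColor(im,cv2.COLOR_BGR2HSV)
col=hsv[60:260,245:262]; w=(col[...,1]>110).mean(1); r=[60+i for i in range(200) if w[i]>.7]; print(r[0],r[-1],np.diff(r).max())
p=ray("wrist",(254,r[-1]+.5),t[2]-.041); print((p-t)@ax)
E
```

```text
time_s: 18.55
tool_pos: [0.4807, -0.0732, 0.3022]
eef_rot: [-1.577, 0.003, 2.991]
wrist_force: [-0.8, -0.4, -2.4]
opening: 0.421
[ 0.48036814 -0.0745133   0.30202354] [-1.57641794  0.00311902  2.99095055] 0.4239253965248199
112 169 1
-0.04663683468909502
```

```bash
python3 -m crank '[[[-0.0055,0,0],[0.012,0.04,0],1],[[-0.0055,0,0],[0.025,0.08,0],1],[[-0.0055,0,0],[0.04,0.125,0],1],[[-0.0055,0,0],[0.053,0.17,0],1],[[-0.0055,0,0],[0.067,0.215,0],1],[[-0.0055,0,0],[0.081,0.26,0],1],[[-0.0055,0,0],[0.0935,0.299,-0.02],1],[[-0.0055,0,0],[0.0935,0.299,-0.07],1],[[-0.0055,0,0],[0.0935,0.299,-0.11],1],[[-0.0055,0,0],[0.0935,0.299,-0.15],1],[[-0.0055,0,0],[0.0935,0.299,-0.16],1],[[-0.0055,0,0],[0.0935,0.299,-0.16],1]]'
```

```text
time_s: 19.8
tool_pos: [0.5737, 0.2237, 0.1416]
eef_rot: [-1.57, 0.002, 2.99]
wrist_force: [0.2, 0.0, -1.9]
opening: 0.422
```

```bash
python3 -m crank '[[[0,0,0],[0,0.0007,-0.012],1],[[0,0,0],[0,0.0007,-0.022],1],[[0,0,0],[0,0.0007,-0.028],1],[[0,0,0],[0,0.0007,-0.031],1],[[0,0,0],[0,0.0007,-0.031],1]]'; python3 -m crank '[[[0,0,0],[0,0,-0.001],1],[[0,0,0],[0,0,-0.0025],1],[[0,0,0],[0,0,-0.0025],1]]'
```

```text
time_s: 20.3
tool_pos: [0.5737, 0.2244, 0.1105]
eef_rot: [-1.57, 0.002, 2.99]
wrist_force: [-0.1, -0.1, -1.5]
opening: 0.424
time_s: 20.6
tool_pos: [0.574, 0.2245, 0.1085]
eef_rot: [-1.57, 0.003, 2.991]
wrist_force: [-0.1, -0.2, 2.2]
opening: 0.423
```

```bash
python3 -m crank '[[[0,0,0],[0,0,-0.0015],1],[[0,0,0],[0,0,-0.0015],1]]';  python3 -m crank '[[[0,0,0],[0,0,0],0],[[0,0,0],[0,0,0],-0.4],[[0,0,0],[0,0,0],-0.4],[[0,0,0],[0,0,0.02],-0.4],[[0,0,0],[0,0,0.06],-0.4],[[0,0,0],[0,0,0.1],-1],[[0,0,0],[-0.01,-0.03,0.15],-1],[[0,0,0],[-0.025,-0.07,0.19],-1],[[0,0,0],[-0.025,-0.07,0.19],-1]]'
python3 - <<'E'
from h import *
im=snapshot("wrist"); s=sense();print(s["tool_pos"],s["eef_rot"])
for n,y in (("g1",-.126),("g2",-.042),("g3",.042),("g4",.126)):
    p=np.array([.5689,.1827,0])+y*np.array([.1494,.9888,0])
    for dx in(-.045,.045):
        q=proj("wrist",p+dx*np.array([.9888,-.1494,0])+[0,0,.065]); cv2.circle(im,tuple(int(v) for v in q),3,(0,0,255),-1)
cv2.imwrite("pics/w10.png",im)
E
```

```text
time_s: 20.8
tool_pos: [0.5741, 0.2246, 0.1083]
eef_rot: [-1.57, 0.003, 2.991]
wrist_force: [-5.3, -1.8, 13.7]
opening: 0.428
time_s: 21.7
tool_pos: [0.5491, 0.1529, 0.3018]
eef_rot: [-1.571, 0.007, 2.99]
wrist_force: [0.8, 1.1, -1.3]
opening: 1.001
[0.54916607 0.15247783 0.30204703] [-1.57136112  0.00756048  2.98939279]
```

View pics/w10.png

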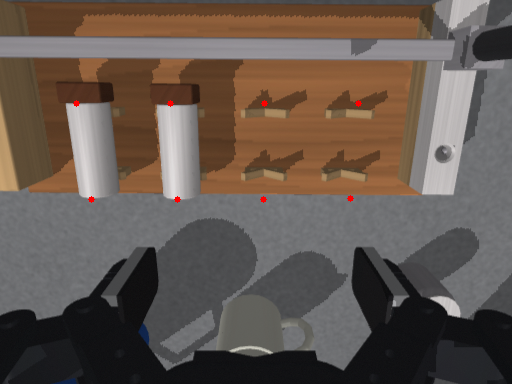

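Tubes C and A lie in grooves 4 and 3, with ends matching the dots. Go to tube B.

```bash
python3 -m crank '[[[0,0,-0.03],[-0.007,-0.045,0],-1],[[0,0,-0.06],[-0.014,-0.09,0],-1],[[0,0,-0.09],[-0.021,-0.135,0],-1],[[0,0,-0.12],[-0.028,-0.18,0],-1],[[0,0,-0.15],[-0.035,-0.225,0],-1],[[0,0,-0.18],[-0.042,-0.27,0],-1],[[0,0,-0.21],[-0.049,-0.315,0],-1],[[0,0,-0.24],[-0.056,-0.36,0],-1],[[0,0,-0.27],[-0.063,-0.405,0],-1],[[0,0,-0.3],[-0.07,-0.45,0],-1],[[0,0,-0.3],[-0.079,-0.495,0],-1],[[0,0,-0.3],[-0.079,-0.512,0],-1]]'
python3 - <<'E'
from h import *
s=sense(); print(s["tool_pos"],s["eef_rot"])
tube("wrist",proj("wrist",(.47,-.356,.03)),"pics/w11.png",120)
E
```

```text
time_s: 22.95
tool_pos: [0.4694, -0.3624, 0.3001]
eef_rot: [-1.572, 0.006, 2.687]
wrist_force: [-0.9, 0.2, 0.1]
opening: 1.001
[ 0.46944776 -0.36244281  0.30013102] [-1.57153811  0.00579099  2.68673068]
px [268. 124.] [253.  71.] body [ 494.3 -391. ] [25.9 93.2] stop [ 550.4 -401.2] [38.9 17.6] ang -15.9 via stop [ 498.4 -386.3]
```

View pics/w11.png

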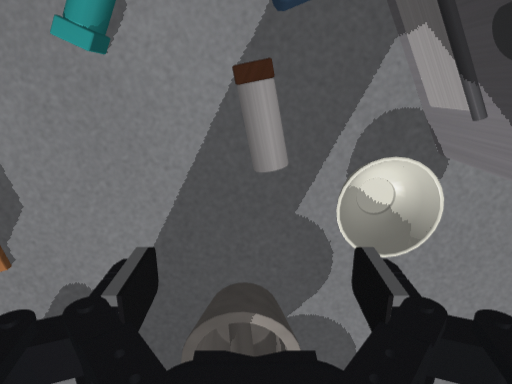

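Tube B is now at (262,120), about 40 mm from where it was first seen, so it was knocked. I'll measure from the edges: body corners at (243,83), (273,78), (254,169) and (287,163).

Run:
```python
from h import *
r=lambda x,z=.019: ray("wrist",x,z)[:2]
a=(r((243,83))+r((273,78)))/2; b=(r((254,169.5))+r((287,163.5)))/2
ax=(a-b)/np.hypot(*(a-b)); print(a,b,np.hypot(*(a-b)),np.degrees(np.arctan2(ax[1],ax[0])), (a+b)/2, r((258,81.5),.036)-.045*ax)
```

```text
[ 0.54025959 -0.40161933] [ 0.45481885 -0.37517437] 0.08943968188896229 -17.19794062502511 [ 0.49753922 -0.38839685] [ 0.4962529  -0.38768144]
```

```bash
python3 -m crank '[[[0,0,0.1],[0.028,-0.0255,0],-1],[[0,0,0.155],[0.028,-0.0255,-0.04],-1],[[0,0,0.155],[0.028,-0.0255,-0.08],-1],[[0,0,0.155],[0.028,-0.0255,-0.12],-1],[[0,0,0.155],[0.028,-0.0255,-0.14],-1],[[0,0,0.155],[0.028,-0.0255,-0.14],-1]]'
python3 - <<'E'
from h import *
s=sense(); print(s["tool_pos"],s["eef_rot"])
im=snapshot("wrist");cv2.imwrite("pics/w12.png",im)
E
```

```text
time_s: 23.6
tool_pos: [0.4974, -0.3861, 0.156]
eef_rot: [-1.575, -0.0, 2.842]
wrist_force: [0.1, 0.2, 0.1]
opening: 1.003
[ 0.49741388 -0.38611789  0.15603902] [-1.57459258e+00 -8.33317577e-05  2.84246526e+00]
```

View pics/w12.png

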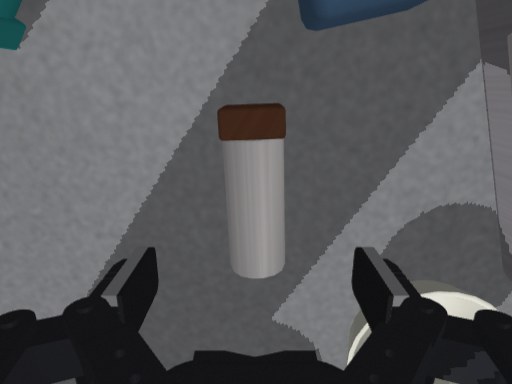

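Tube B is square between the jaws (seam at row 139, end at row 276). The bowl at (430,310) lies clear beyond the tube's end.

```bash
python3 -m crank '[[[0,0,0.02],[-0.003,0.001,-0.03],-1],[[0,0,0.02],[-0.003,0.001,-0.06],-1],[[0,0,0.02],[-0.003,0.001,-0.076],-1],[[0,0,0.02],[-0.003,0.001,-0.076],-1],[[0,0,0.02],[-0.003,0.001,-0.076],0],[[0,0,0.02],[-0.003,0.001,-0.076],1],[[0,0,0.02],[-0.003,0.001,-0.076],1],[[0,0,0.02],[-0.003,0.001,-0.076],1],[[0,0,0.02],[-0.003,0.001,-0.076],1]]' 60;  python3 -m crank '[[[0,0,0],[0,0,0.01],1],[[0,0,0],[0,0,0.04],1],[[0,0,0],[0,0,0.08],1],[[0,0,0],[0,0,0.12],1],[[0,0,0],[0,0,0.16],1],[[0,0,0],[0,0,0.2],1],[[0,0,0],[0,0,0.22],1],[[0,0,0],[0,0.02,0.22],1],[[0,0,0],[0,0.06,0.22],1],[[0,0,0],[0,0.1,0.22],1],[[0,0,0],[0,0.1,0.22],1]]'
python3 - <<'E'
from h import *
im=snapshot("wrist");cv2.imwrite("pics/w13.png",im)
s=sense();t=np.array(s["tool_pos"]);print(t,s["eef_rot"],s["opening"])
ax=R.from_euler('xyz',s["eef_rot"]).as_matrix()[:,0]
hsv=cv2.cvtColor(im,cv2.COLOR_BGR2HSV)
col=hsv[60:260,245:262]; w=(col[...,1]>110).mean(1); r=[60+i for i in range(200) if w[i]>.7]; print(r[0],r[-1],np.diff(r).max())
p=ray("wrist",(254,r[-1]+.5),t[2]-.041); print((p-t)@ax)
print(np.array([.5689,.1827])-.042*np.array([.1494,.9888])-t[:2])
E
```

```text
time_s: 24.55
tool_pos: [0.4956, -0.3865, 0.0841]
eef_rot: [-1.572, 0.005, 2.862]
wrist_force: [-0.9, 1.3, 8.9]
opening: 0.421
time_s: 25.65
tool_pos: [0.4954, -0.2828, 0.3051]
eef_rot: [-1.573, 0.005, 2.865]
wrist_force: [-0.0, -1.7, -1.9]
opening: 0.421
[ 0.49565812 -0.28475232  0.30524049] [-1.57186934  0.00590237  2.86467254] 0.4201017503107302
110 164 1
-0.04842835071194607
[0.06696708 0.42592272]
```

```bash
python3 -m crank '[[[0,0,0.03],[0.006,0.045,0],1],[[0,0,0.06],[0.013,0.09,0],1],[[0,0,0.09],[0.02,0.135,0],1],[[0,0,0.127],[0.027,0.18,0],1],[[0,0,0.127],[0.034,0.225,0],1],[[0,0,0.127],[0.041,0.27,0],1],[[0,0,0.127],[0.048,0.315,0],1],[[0,0,0.127],[0.055,0.36,0],1],[[0,0,0.127],[0.061,0.4,0],1],[[0,0,0.127],[0.0636,0.4264,-0.01],1],[[0,0,0.127],[0.0636,0.4264,-0.05],1],[[0,0,0.127],[0.0636,0.4264,-0.06],1]]'; python3 -m crank '[[[0,0,0],[0,0,-0.04],1],[[0,0,0],[0,0,-0.08],1],[[0,0,0],[0,0,-0.1],1],[[0,0,0],[0,0,-0.1],1]]'
```

```text
time_s: 26.9
tool_pos: [0.5583, 0.1415, 0.2423]
eef_rot: [-1.57, 0.001, 2.992]
wrist_force: [0.1, 0.2, -1.2]
opening: 0.423
time_s: 27.3
tool_pos: [0.5578, 0.1402, 0.1405]
eef_rot: [-1.569, -0.003, 2.991]
wrist_force: [-0.8, -0.8, -1.0]
opening: 0.417
```

```bash
python3 -m crank '[[[0,0,0],[0.0012,0.0012,-0.012],1],[[0,0,0],[0.0012,0.0012,-0.022],1],[[0,0,0],[0.0012,0.0012,-0.027],1],[[0,0,0],[0.0012,0.0012,-0.027],1]]'; python3 -m crank '[[[0,0,0],[0,0,-0.0015],1],[[0,0,0],[0,0,-0.003],1],[[0,0,0],[0,0,-0.003],1]]'
```

```text
time_s: 27.7
tool_pos: [0.5589, 0.1414, 0.1132]
eef_rot: [-1.568, -0.003, 2.991]
wrist_force: [0.1, 0.5, -1.5]
opening: 0.42
time_s: 28.0
tool_pos: [0.5592, 0.1415, 0.1117]
eef_rot: [-1.569, -0.002, 2.991]
wrist_force: [-4.7, -0.8, 11.7]
opening: 0.422
```

```bash
python3 -m crank '[[[0,0,0],[0,0,0],0],[[0,0,0],[0,0,0],-0.4],[[0,0,0],[0,0,0],-0.4],[[0,0,0],[0,0,0.02],-0.4],[[0,0,0],[0,0,0.06],-0.4],[[0,0,0],[0,0,0.1],-1],[[0,0,0],[0,-0.01,0.15],-1],[[0,0,0],[0,-0.01,0.19],-1],[[0,0,0],[0,-0.01,0.19],-1]]'
python3 - <<'E'
from h import *
im=snapshot("wrist"); s=sense();print(s["tool_pos"],s["eef_rot"])
for y in (-.126,-.042,.042,.126):
    p=np.array([.5689,.1827,0])+y*np.array([.1494,.9888,0])
    for dx in(-.045,.045):
        q=proj("wrist",p+dx*np.array([.9888,-.1494,0])+[0,0,.065]); cv2.circle(im,tuple(int(v) for v in q),3,(0,0,255),-1)
side=snapshot("side"); cv2.imwrite("pics/both14.png",np.hstack([im[:300,:400],cv2.resize(side[80:300,150:400],(400,352))[:300]]))
E
```

```text
time_s: 28.9
tool_pos: [0.5609, 0.1316, 0.3076]
eef_rot: [-1.572, 0.007, 2.99]
wrist_force: [1.1, 0.3, -1.0]
opening: 1.002
[0.55996862 0.1315555  0.30434035] [-1.57051873e+00  2.70956112e-03  2.99053864e+00]
```

View pics/both14.png

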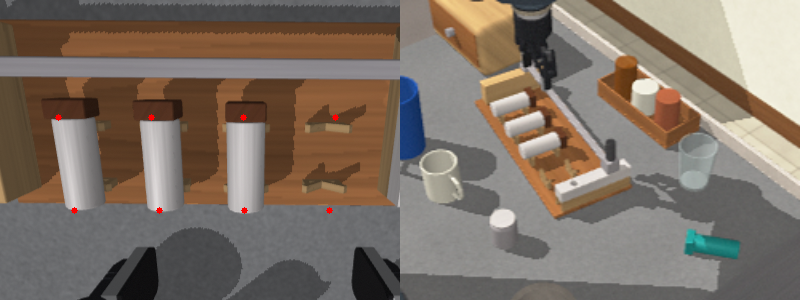

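All three tubes are seated in grooves 2–4, and no tubes are left on the counter except the turquoise one. Go back to the pin.

```bash
python3 -m crank '[[[0,0,0.14],[0.006,-0.015,0],-1],[[0,0,0.28],[0.012,-0.03,0],-1],[[0,0,0.42],[0.018,-0.045,0],-1],[[0,0,0.56],[0.024,-0.06,0],-1],[[0,0,0.7],[0.03,-0.075,0],-1],[[0,0,0.84],[0.036,-0.09,0],-1],[[0,0,0.98],[0.042,-0.105,0],-1],[[0,0,1.12],[0.048,-0.12,0],-1],[[0,0,1.26],[0.054,-0.135,0],-1],[[0,0,1.4],[0.06,-0.15,0],-1],[[0,0,1.54],[0.066,-0.165,0],-1],[[0,0,1.571],[0.068,-0.167,0],-1]]'
python3 - <<'E'
from h import *
im=snapshot("wrist"); s=sense();print(s["tool_pos"],s["eef_rot"])
cv2.imwrite("pics/w15.png",im); print(proj("wrist",(.628,-.0355,.146)))
E
```

```text
time_s: 30.2
tool_pos: [0.6272, -0.0368, 0.2999]
eef_rot: [-1.573, -0.001, -1.718]
wrist_force: [-0.5, 1.2, -0.5]
opening: 0.997
[ 0.62724888 -0.03643704  0.29988066] [-1.57253739e+00 -1.15722089e-03 -1.71867713e+00]
[256.89918668 193.90301291]
```

View pics/w15.png

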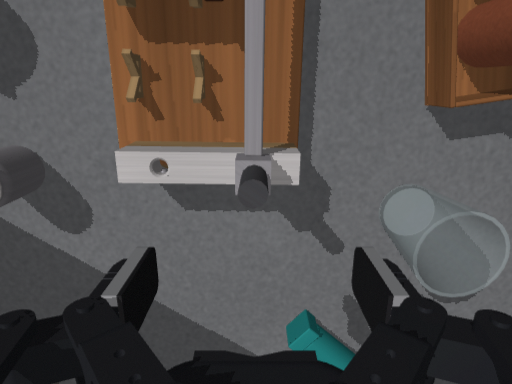

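The pin head top shows at (253,191), 4 px from prediction. Descend, grip and draw it.

```bash
python3 -m crank '[[[0,0,0],[0,0.0015,-0.04],-1],[[0,0,0],[0,0.0015,-0.08],-1],[[0,0,0],[0,0.0015,-0.11],-1],[[0,0,0],[0,0.0015,-0.12],-1],[[0,0,0],[0,0.0015,-0.12],-1],[[0,0,0],[0,0.0015,-0.12],0.3],[[0,0,0],[0,0.0015,-0.12],1],[[0,0,0],[0,0.0015,-0.12],1],[[0,0,0],[0,0.0015,-0.12],1],[[0,0,0],[0,0.0015,-0.12],1]]' 80; python3 -m crank '[[[0,0,0],[0,0,0.005],1],[[0,0,0],[0,0,0.012],1],[[0,0,0],[0,0,0.02],1],[[0,0,0],[0,0,0.028],1],[[0,0,0],[0,0,0.034],1],[[0,0,0],[0,0,0.037],1],[[0,0,0],[0,0,0.037],1]]'
```

```text
time_s: 31.25
tool_pos: [0.6274, -0.035, 0.1808]
eef_rot: [-1.572, -0.001, -1.719]
wrist_force: [-2.1, -0.4, 5.0]
opening: 0.243
time_s: 31.95
tool_pos: [0.6275, -0.035, 0.2185]
eef_rot: [-1.571, -0.001, -1.719]
wrist_force: [-4.0, -0.4, 1.7]
opening: 0.237
```

```bash
python3 -m crank '[[[0,0,0],[-0.01,0.0015,0],1],[[0,0,0],[-0.02,0.003,0],1],[[0,0,0],[-0.03,0.0045,0],1],[[0,0,0],[-0.04,0.006,0],1],[[0,0,0],[-0.05,0.0075,0],1],[[0,0,0],[-0.06,0.009,0],1],[[0,0,0],[-0.07,0.0105,0],1],[[0,0,0],[-0.08,0.012,0],1],[[0,0,0],[-0.086,0.0125,0],1],[[0,0,0],[-0.0892,0.013,0],1],[[0,0,0],[-0.0892,0.013,0],1],[[0,0,0],[-0.0892,0.013,0],1]]'
```

```text
time_s: 33.15
tool_pos: [0.5386, -0.022, 0.2186]
eef_rot: [-1.571, -0.001, -1.719]
wrist_force: [-0.3, 1.5, -0.4]
opening: 0.239
```

```bash
python3 -m crank '[[[0,0,0],[0,0,-0.004],1],[[0,0,0],[0,0,-0.01],1],[[0,0,0],[0,0,-0.016],1],[[0,0,0],[0,0,-0.022],1],[[0,0,0],[0,0,-0.028],1],[[0,0,0],[0,0,-0.034],1],[[0,0,0],[0,0,-0.038],1],[[0,0,0],[0,0,-0.039],1],[[0,0,0],[0,0,-0.039],1]]'
```

```text
time_s: 34.05
tool_pos: [0.5394, -0.0221, 0.1806]
eef_rot: [-1.568, -0.001, -1.719]
wrist_force: [-0.3, 0.1, 9.9]
opening: 0.239
```

Home height reached again (0.1806 against 0.1807). One more small press, then release, rise and check.

```bash
python3 -m crank '[[[0,0,0],[0,0,-0.0015],1],[[0,0,0],[0,0,-0.0025],1],[[0,0,0],[0,0,-0.0025],1]]'; python3 -m crank '[[[0,0,0],[0,0,0],0],[[0,0,0],[0,0,0],-1],[[0,0,0],[0,0,0],-1],[[0,0,0],[0,0,0],-1],[[0,0,0],[0,0,0.03],-1],[[0,0,0],[0,0,0.07],-1],[[0,0,0],[0,0,0.12],-1],[[0,0,0],[0,0.04,0.15],-1],[[0,0,0],[0,0.08,0.15],-1],[[0,0,0],[0,0.12,0.15],-1],[[0,0,0],[0,0.12,0.15],-1]]'
python3 - <<'E'
from h import *
im=snapshot("wrist"); s=sense();print(s["tool_pos"],s["wrist_force"],s["time_s"])
side=snapshot("side");sc=snapshot("scene")
cv2.imwrite("pics/fin.png",np.vstack([np.hstack([cv2.resize(side[90:310,150:410],(400,338)),cv2.resize(sc[100:260,220:410],(400,338))])]))
cv2.imwrite("pics/wfin.png",im)
E
```

```text
time_s: 34.35
tool_pos: [0.5405, -0.0223, 0.1805]
eef_rot: [-1.564, -0.001, -1.719]
wrist_force: [-4.6, -0.5, 24.7]
opening: 0.237
time_s: 35.45
tool_pos: [0.5401, 0.1012, 0.3303]
eef_rot: [-1.565, -0.0, -1.715]
wrist_force: [0.1, -0.4, -0.2]
opening: 0.998
[0.54024229 0.09935768 0.33015957] [ 0.10526597 -0.90345521  0.1049608 ] 35.5
```

View pics/fin.png

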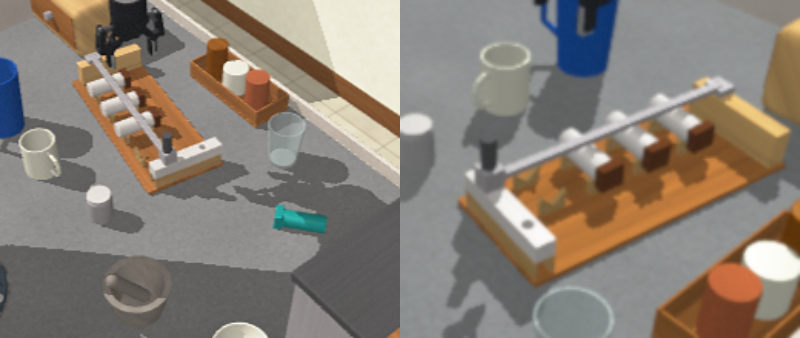

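The final picture shows the bar shut over all three tubes, the pin head seated on the collar (left half ≈(167,145)), the open hole empty, and the gripper clear.

```bash
python3 -c "
from workcell import ctrl
print(ctrl.sign_off())"
```

```text
the job is handed in; nothing more can be done
None
```

The job is handed in at about 35.5 s of robot time. The keeper bar is pinned shut over all three tubes that were on the counter.

- **Opening:** I drew the pin, slid the bar 90 mm open and pushed the pin home in the open hole. It stopped at the same grip height (0.1805 m) as when it started home (0.1807 m).
- **Tubes:** They lie in grooves 2, 3 and 4. I lowered each until the wrist force showed contact (10–14 N) before letting go. Their ends matched the predicted positions to within a few millimetres in the wrist picture. Tube B had been knocked about 40 mm aside mid-run, so I measured it again before gripping. I did not touch the turquoise look-alike.
- **Closing:** I drew the pin again, brought the bar shut and pushed the pin home. The grip height at the end was 0.1805 m, under a 25 N press.

**Last checks:** The final side and scene views show the bar over the tubes, the pin head on the collar, the open hole empty and the gripper clear. The other things in view stand where they were, but I did not re-measure their positions. I also judged pin depth from grip height and the pictures, not from a direct reading. One odd reading: a tube detection with 0.93 confidence did not match the tube in the picture, so I ignored it. No check failed, and sign-off gives no verdict.

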